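Carry a shore series of shell jars over to the bench rack

TASK

The four jars of shells stand in the wooden field tray in the order in which they were collected along the shore, counted from the tray's handle. Move them into the empty grey bench rack, one upright in each cell, in the same order counted from the rack's card end: the jar nearest the handle goes into the cell nearest the card, and so on. Set the jars down, do not drop or tip them over, and let go of them all.

Things in the scene. Friction and masses are not known exactly. Their poses are not given: they have to be found in the camera images.
- jar_tall: tall narrow clear round jar of dark shells with a white screw cap: body 36 mm diameter, 86 mm high, cap 35 mm diameter up to 100 mm; 80 to 170 g. Origin: centre of its underside, z up. Starts upright in one of the field tray's four cups (any), up to 6 mm off its middle.
- jar_squat: squat wide clear round jar of dark shells with a white lid: body 58 mm diameter, 46 mm high, lid 56 mm diameter up to 60 mm; 120 to 250 g. Origin: centre of its underside, z up. Starts upright in one of the field tray's four cups (any), up to 6 mm off its middle.
- jar_square: square clear jar of dark shells: body 44 x 44 mm, 68 mm high, square white cap 40 x 40 mm up to 84 mm; 110 to 220 g. Flat sides face its own x and y axes, within 0.15 rad of its cup's. Origin: centre of its underside, z up. Starts upright in one of the field tray's four cups (any), up to 6 mm off its middle.
- jar_stoppered: round clear jar of dark shells with a frosted ball-knob stopper, fast in the jar: body 48 mm diameter, 58 mm high, neck 40 to 43 mm up to 66 mm, knob 18 mm diameter up to 86 mm; 120 to 250 g. Origin: centre of its underside, z up. Starts upright in one of the field tray's four cups (any), up to 6 mm off its middle.
- cup_tall: fixed white cup of the field tray where the tall jar stands at the start (marks its place in the order; the four cups are alike). 71 mm along the tray, 77 mm across, 14 mm high, walls 2 mm, floor 3 mm thick. Origin: centre of its underside, axes as the field tray's.
- cup_squat: fixed white cup of the field tray where the squat jar stands at the start (marks its place in the order; the four cups are alike). 71 mm along the tray, 77 mm across, 14 mm high, walls 2 mm, floor 3 mm thick. Origin: centre of its underside, axes as the field tray's.
- cup_square: fixed white cup of the field tray where the square jar stands at the start (marks its place in the order; the four cups are alike). 71 mm along the tray, 77 mm across, 14 mm high, walls 2 mm, floor 3 mm thick. Origin: centre of its underside, axes as the field tray's.
- cup_stoppered: fixed white cup of the field tray where the stoppered jar stands at the start (marks its place in the order; the four cups are alike). 71 mm along the tray, 77 mm across, 14 mm high, walls 2 mm, floor 3 mm thick. Origin: centre of its underside, axes as the field tray's.
- field_tray: fixed plywood tray 312 x 98 mm (x, y), rim 20 to 26 mm high, four cups in a row at x = -108, -36, 36, 108 mm; jars stand 9 mm above its underside. Handle end: -x, towards the robot, with a steel loop 38 mm long. Origin: centre of its underside. Left or right on the bench, the rack opposite. Things lying between and beside them are under 25 mm high; taller ones stand beyond x = 0.7 m.
- bench_rack: fixed grey plastic rack 300 x 86 mm (x, y), empty; four cells in a row centred at x = -108, -36, 36, 108 mm, each 68 x 78 mm inside, walls 4 mm thick and 18 mm high, floor 9 mm above the rack's underside. Card end: +x, away from the robot, with a sloping holder for a blank white card, 44 mm long, up to 28 mm high. Origin: centre of its underside.

How it is judged:
By the outcome, as a careful person would: the job done as asked, in the order asked, and still so for the second after the job is handed in, with the robot touching nothing.
It also fails if it takes over 114 s, if anything falls off the work surface, if the arm or the gripper's body presses on something with over 40 N, if the wrist force passes 120 N, or if a joint passes its speed limit or range.

ROBOT

A 6-joint arm with a two-finger parallel gripper is mounted at the origin on the work surface. World frame = base frame: x ahead of the robot, y to its left, z up, the work surface at z = 0. Lengths are in mm, angles in rad, forces in N, time in s.
With the tool pointing down it reaches from about 350 to 875 mm from the base axis. Payload 4.2 kg.
Tool frame: the origin (TCP) lies between the finger pads; the fingertips stand 25 mm ahead of it and the grasp point (between the pads) lies 6 mm ahead of it; z points along the fingers, y is the line along which they close (so a half turn about z gives the same grasp; the last joint's range is limited). The gripper opens to 85 mm and grips with 20 to 120 N. Pads are 22 mm wide; open, the fingers measure 114 mm over their backs; the gripper's body (76 mm by 85 mm) begins 54 mm behind the grasp point. The pads swing forward as they close: fully open they stand 13 mm farther back than shut.
Start: joints at [-0.914, 0.385, 0.008, 0, -1.194, -0.259], TCP at [242.133, -576.169, 256.312] pointing down, gripper open.
Joint ranges: [-3.14, 3.14], [-1.21, 2.06], [-1.07, 1.41], [-3.16, 2.05], [-2.99, -0.16], [-3.1, 3.1]. Speed limits (rad/s): [2.79, 2.79, 3.14, 3.14, 3.14, 3.14].

INTERFACE

Orientations are given as a unit quaternion [x, y, z, w].
In Python, from bench import read_state, imaging, workorder, nets gives the robot as it stands.
- The arm moves only by the tool apply_moves, never from a script. Its argument "rows" is a list of rows, each an object with "hand": the opening, from -1 (shut) to 1 (fully open); "delta_pos": the shift along the tool's x, y, z in mm, a list of three; "yaw": the turn about the tool's z in rad. A call has 1 to 12 rows; each row is the pose to reach, as a shift and turn from the pose commanded when the call began, along the tool's axes at that moment; what a row does not reach only later rows make up. A row lasts 1/12 s, in which the tool goes at most 41.7 mm and 7.16 degrees, less where a joint would pass 70% of its speed; a pose out of reach is approached as far as the arm can. A call with a gripper value outside its range is refused whole. The fingers move at their own pace and stop on an object; the grip force is fixed at half the most. Time passes only in rows, so rows that repeat a pose let the fingers close. It gives the time, the measured TCP pose, the force, the opening and the grip force at its end, in the units of the state.
- read_state(): the state, without advancing time (a new reading comes with each control period).
- imaging.get_image(name): name is "scene" or "top" or "wrist"; returns a dict with "pixels" (384x512x3 uint8, red, green, blue), "fx", "fy", "cx", "cy" (pixels), "xyz" and "rotation" of the camera in the world. Camera axes: x right, y down, z forward; pixel columns grow to the right and rows downward; lengths in mm; the calibration is good to about 2 mm. The wrist camera is an equidistant fisheye: a pixel r from the principal point sees the ray r / f radians off the axis. A picture is of the moment at which its call begins. There is no depth.
- workorder.job_done(): hands the job in; it is judged then, once.
Trained networks look in the newest picture that a camera, given by its name, has taken for a name from the list of things; names that differ only in an ending like _2 or _b are one class to them, and where a whole thing is asked for, a point or a joint stands for the part that bears it (a point fixed in the world has none). Each returns a list of dicts, best first, with "score" (0 to 1); they miss things now and then, are a little off and sometimes report something else, mostly with a low value. They report only what shows in the picture. A call takes as long as a camera call.
- nets.find_in(camera, query): "location" ([row, column] in pixels, amid what is visible of it).
- nets.pinpoint(camera, query): "location" ([row, column] in pixels: a listed point, or the origin of a listed thing).
The state is a dict: "clock": time; "joints": joint angles; "joint_vel": joint speeds; "joint_efforts": joint torques, N m; "position": TCP position; "ee_rot": TCP orientation; "contact_force": force on the tool from outside, world axes, zero at the start; "wrist_torque": the same for the moment, N m; "gripper_width": finger opening in mm; "grasp_force": force on a finger pad.
Only numpy, scipy, OpenCV 4.12 (cv2) and the standard library are available. Lean on these libraries where they do the work, as an engineer would, in place of code of your own. Each camera call takes 0.05 s, during which the arm holds its last target. There are 200 camera calls.

## Working session

There is one attempt and no reset: what is moved stays moved. The work goes in short steps, Python scripts to look and compute and a tool call to move; the robot and the scene stay as the last step left them, time stands still between calls to the robot, and variables do not carry over. Pictures are saved under pics/ and viewed, at most 17 in all, crops included, and the job is handed in when it is done.

Besides the shell and the picture viewer there is one more tool, called after ">>>" as name(argument=value, ...) on one line, values as JSON. apply_moves: Moves the arm, as the interface text tells. Its arguments: {"type":"object","properties":{"rows":{"type":"array"}},"required":["rows"]}

```bash
mkdir -p pics
cat > h.py <<'E'
import numpy as np, cv2
from bench import read_state, imaging, workorder, nets
def shot(n,f=None):
    im=imaging.get_image(n)
    if f: cv2.imwrite('pics/'+f,cv2.cvtColor(np.asarray(im['pixels']),cv2.COLOR_RGB2BGR))
    return im
def ray(im,rc,fish=False):
    x=(rc[1]-im['cx'])/im['fx'];y=(rc[0]-im['cy'])/im['fy']
    if fish:
        r=np.hypot(x,y);s=np.sin(r)/max(r,1e-9);d=np.array([x*s,y*s,np.cos(r)])
    else: d=np.array([x,y,1.])
    d=np.array(im['rotation'])@d
    return np.array(im['xyz']),d/np.linalg.norm(d)
def atz(o,d,z): return o+d*(z-o[2])/d[2]
def tri(rs):
    A=np.zeros((3,3));b=np.zeros(3)
    for o,d in rs:
        P=np.eye(3)-np.outer(d,d);A+=P;b+=P@o
    p=np.linalg.solve(A,b);return p,[np.linalg.norm((np.eye(3)-np.outer(d,d))@(p-o)) for o,d in rs]
E
python3 - <<'E'
from h import *
np.set_printoptions(precision=1,suppress=True)
T=['jar_tall','jar_squat','jar_square','jar_stoppered','cup_tall','cup_squat','cup_square','cup_stoppered','field_tray','bench_rack']
R={}
for c in ('top','scene'):
    im=shot(c,c+'0.png'); print(c,np.array(im['xyz']),im['fx'],im['cx'],im['cy'],np.array(im['rotation']).tolist())
    for t in T:
        r=nets.pinpoint(c,t)[:2]
        print(t,[(np.round(q['location'],1).tolist(),round(q['score'],2)) for q in r])
        if r: R[c,t]=ray(im,r[0]['location'])
for t in T:
    if ('top',t) in R and ('scene',t) in R:
        print(t,*tri([R['top',t],R['scene',t]]),atz(*R['top',t],9))
print(read_state())
E
```

```text
top [491.5 -34.8 685.1] 354.7550257592703 256.3306703459233 191.99373633818473 [-0.7008811259670787, 0.7108424177289819, -0.041097487222824525, 0.04218650215774005]
jar_tall [([148.4, 345.3], 0.6)]Traceback (most recent call last):
  File "<stdin>", line 10, in <module>
  File "h.py", line 12, in ray
    d=np.array(im['rotation'])@d
      ~~~~~~~~~~~~~~~~~~~~~~~~^~
ValueError: matmul: Input operand 1 has a mismatch in its core dimension 0, with gufunc signature (n?,k),(k,m?)->(n?,m?) (size 3 is different from 4)
```

Rotation is a quaternion.

```bash
sed -i "s/d=np.array(im\['rotation'\])@d/d=Rotation.from_quat(im['rotation']).apply(d)/; 1i from scipy.spatial.transform import Rotation" h.py
cat > m.py <<'E'
from h import *
np.set_printoptions(precision=1,suppress=True)
T=['jar_tall','jar_squat','jar_square','jar_stoppered','cup_tall','cup_squat','cup_square','cup_stoppered','field_tray','bench_rack']
R={}
for c in ('top','scene'):
    im=shot(c,c+'0.png'); print(c,np.array(im['xyz']))
    for t in T:
        r=nets.pinpoint(c,t)[:2]
        print(t,[(np.round(q['location'],1).tolist(),round(q['score'],2)) for q in r])
        if r: R[c,t]=ray(im,r[0]['location'])
for t in T:
    if ('top',t) in R and ('scene',t) in R:
        print(t,*tri([R['top',t],R['scene',t]]),atz(*R['top',t],9),atz(*R['scene',t],9))
print(read_state())
E
python3 m.py
```

```text
top [491.5 -34.8 685.1]
jar_tall [([146.7, 349.0], 0.92), ([220.5, 334.2], 0.56)]
jar_squat [([255.1, 331.0], 0.56)]
jar_square [([219.1, 337.7], 0.83)]
jar_stoppered [([186.4, 342.9], 0.88)]
cup_tall [([147.7, 348.0], 0.82), ([201.0, 136.7], 0.28)]
cup_squat [([261.0, 334.6], 0.86), ([198.9, 138.6], 0.37)]
cup_square [([220.9, 335.0], 0.67)]
cup_stoppered [([180.0, 339.5], 0.94)]
field_tray []
bench_rack [([187.6, 340.9], 0.73), ([199.5, 139.0], 0.55)]
scene [1217.5 -202.8  500.9]
jar_tall [([239.6, 179.6], 0.88)]
jar_squat [([185.0, 185.5], 0.57)]
jar_square [([198.0, 184.2], 0.59)]
jar_stoppered [([217.2, 176.2], 0.78)]
cup_tall [([241.5, 176.4], 0.79), ([239.9, 176.7], 0.61)]
cup_squat [([183.8, 185.2], 0.67)]
cup_square [([202.9, 184.3], 0.58)]
cup_stoppered [([216.9, 183.5], 0.78)]
field_tray []
bench_rack [([191.0, 340.6], 0.94), ([180.8, 183.7], 0.5)]
jar_tall [ 656.6 -209.5   16.1] [np.float64(4.5621520529631345), np.float64(4.562152052963011)] [ 657.8 -216.     9. ] [ 650.3 -205.1    9. ]
jar_squat [ 450.3 -172.3    7.3] [np.float64(0.9741217078685985), np.float64(0.9741217
[... 783 characters left out ...]
oppered [ 591.2 -191.2   19. ] [np.float64(1.2411002960074884), np.float64(1.2411002960074207)] [ 592.6 -194.8    9. ] [ 578.8 -189.7    9. ]
bench_rack [647.  -34.7 149.4] [np.float64(154.08599273012908), np.float64(154.08599273012905)] [ 577.8 -196.9    9. ] [577.8 185.7   9. ]
{'clock': 1.2, 'joints': array([-0.9,  0.4,  0. ,  0. , -1.2, -0.3]), 'joint_vel': array([ 0., -0., -0., -0.,  0., -0.]), 'joint_efforts': array([  0. , -39.2,  18.9,   4.2,  -0. ,  -0. ]), 'position': array([ 242.1, -576.2,  256.3]), 'ee_rot': array([-0.2,  1. ,  0. , -0. ]), 'contact_force': array([-0.6, -0.1, -0.2]), 'wrist_torque': array([-0. ,  0.1, -0.1]), 'grasp_force': 0.0, 'gripper_width': 85.5250334930139}
```

View pics/top0.png

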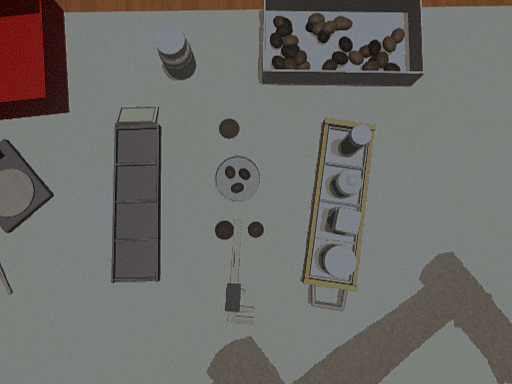

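View pics/scene0.png

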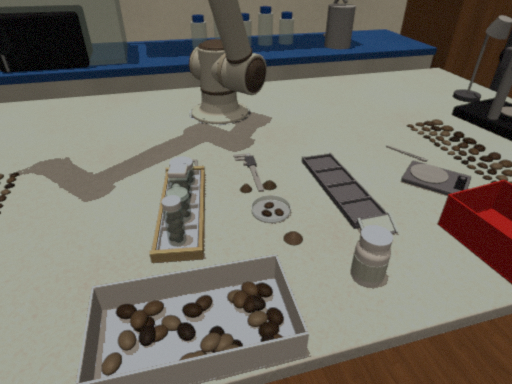

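The top view shows the tray at right (cols 305–375, rows 118–290) with its handle at the bottom (row ~297). The squat jar is nearest the handle, then square, stoppered and tall. The rack is at left (cols 113–160, rows 122–282), card at the top (row 115). The scene view agrees: tray at (210,182), rack at (190,342).

I'll fit both outlines in the top view and measure the jar tops.

```bash
cat > seg.py <<'E'
from h import *
np.set_printoptions(precision=1,suppress=True)
im=shot('top'); px=np.asarray(im['pixels']); hsv=cv2.cvtColor(px,cv2.COLOR_RGB2HSV); g=px.astype(int).sum(2)/3
def rect(m,box,z):
    k=np.zeros(m.shape,np.uint8); r0,r1,c0,c1=box; k[r0:r1,c0:c1]=m[r0:r1,c0:c1]
    cs=max(cv2.findContours(k,cv2.RETR_EXTERNAL,cv2.CHAIN_APPROX_NONE)[0],key=cv2.contourArea)
    P=np.array([atz(*ray(im,(p[0][1],p[0][0])),z)[:2] for p in cs],np.float32)
    R=cv2.minAreaRect(P); print(np.array(R[0]),np.array(R[1]),R[2]); return k
print('rack');
for z in (18,27):rect((g<105),(118,290,105,168),z)
print('tray'); 
m=(hsv[...,1]>80)&(hsv[...,2]>110)&(hsv[...,0]<35)
for z in (20,26): k=rect(m,(110,294,295,385),z)
a=cv2.resize(cv2.cvtColor(px,cv2.COLOR_RGB2BGR)[105:315,95:385],None,fx=2.7,fy=2.7,interpolation=cv2.INTER_CUBIC)
cv2.imwrite('pics/topcrop.png',a)
E
python3 seg.py
```

```text
rack
[562.9 192.3] [313.4  91.6] 0.6282606720924377
[561.9 189.3] [309.2  90.4] 0.6282576322555542
tray
[ 542.9 -190.6] [ 96.3 301.4] 80.70401763916016
[ 542.4 -189.2] [ 95.4 298.7] 80.70401763916016
```

View pics/topcrop.png

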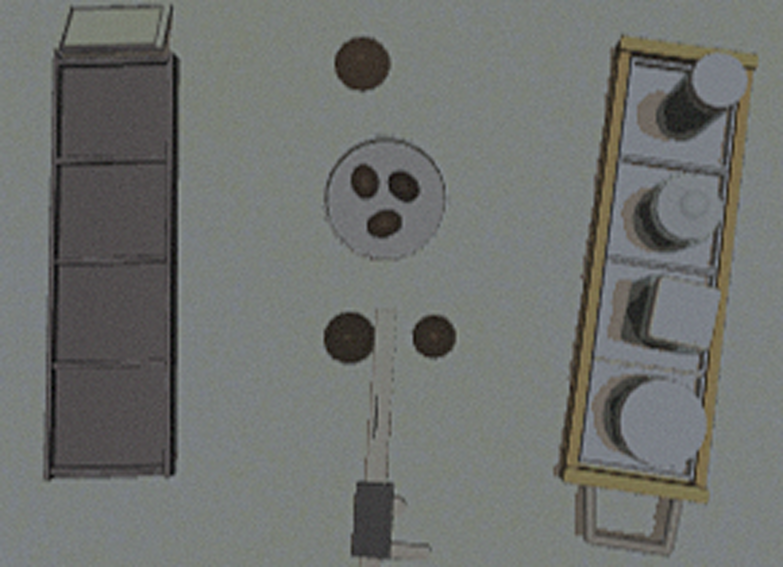

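The crop shows the rack outline at crop corners (57,55), (175,52), (172,475) and (47,478), with tray cups and jars leaning outward by parallax. I'll go closer with the wrist camera for precision.

```bash
cat > go.py <<'E'
import sys
from h import *
# usage: go.py x y z angdeg (world angle of tool y axis, mod 180) : prints delta in tool axes and yaw
x,y,z,a=map(float,sys.argv[1:5])
s=read_state(); R=Rotation.from_quat(s['ee_rot']); 
d=R.inv().apply(np.array([x,y,z])-s['position']); Y=R.as_matrix()[:,1]; X=R.as_matrix()
a0=np.degrees(np.arctan2(Y[1],Y[0])); w=(a-a0+90)%180-90
print('delta',np.round(d,1),'yaw',round(-np.radians(w),3),'(alt',round(-np.radians(w)+(np.pi if w>0 else -np.pi),2),') pos',np.round(s['position'],1),'yang',round(a0,2),'tilt z',np.round(X[:,2],4),'j',np.round(s['joints'],2),'F',np.round(s['contact_force'],1),'w',round(s['gripper_width'],1),'g',round(s['grasp_force'],1),'t',s['clock'])
E
python3 go.py 545 -190 290 80.6; python3 -c "
from h import *
im=shot('wrist');print(im['xyz'],im['rotation'],im['fx'],im['cx'],im['cy'])"
```

```text
delta [-428.8  238.7  -33.7] yaw 0.562 (alt -2.58 ) pos [ 242.2 -576.1  256.3] yang 112.79 tilt z [ 0.  0. -1.] j [-0.91  0.38  0.01 -0.   -1.19 -0.26] F [-0.3  0.2 -0.4] w 85.5 g 0.0 t 1.25
[ 166.91322268 -609.25894165  373.90959362] [0.54636702 0.82197709 0.13369073 0.08923865] 297.3186396354542 260.9744856738972 186.67499508638485
```

>>> apply_moves(rows=[{"hand": 1,"delta_pos": [-430,240,-34],"yaw": 0.56},{"hand": 1,"delta_pos": [-430,240,-34],"yaw": 0.56},{"hand": 1,"delta_pos": [-430,240,-34],"yaw": 0.56},{"hand": 1,"delta_pos": [-430,240,-34],"yaw": 0.56},{"hand": 1,"delta_pos": [-430,240,-34],"yaw": 0.56},{"hand": 1,"delta_pos": [-430,240,-34],"yaw": 0.56},{"hand": 1,"delta_pos": [-430,240,-34],"yaw": 0.56},{"hand": 1,"delta_pos": [-430,240,-34],"yaw": 0.56},{"hand": 1,"delta_pos": [-430,240,-34],"yaw": 0.56},{"hand": 1,"delta_pos": [-430,240,-34],"yaw": 0.56},{"hand": 1,"delta_pos": [-430,240,-34],"yaw": 0.56},{"hand": 1,"delta_pos": [-430,240,-34],"yaw": 0.56}])

```text
clock: 2.3
position: [543.2, -190.6, 290.5]
ee_rot: [0.081, 0.997, -0.0, 0.0]
contact_force: [0.8, -0.4, 0.5]
gripper_width: 85.5
grasp_force: 0.0
```

```bash
cat > w.py <<'E'
import sys
from h import *
np.set_printoptions(precision=1,suppress=True)
im=shot('wrist',sys.argv[1]+'.png'); np.save(sys.argv[1]+'.npy',np.array(im,dtype=object),allow_pickle=True); print(np.array(im['xyz']))
for t in ['jar_tall','jar_squat','jar_square','jar_stoppered','cup_tall','cup_squat','cup_square','cup_stoppered','bench_rack']:
    for q in nets.pinpoint('wrist',t)[:2]:
        print(t,np.array(q['location']),round(q['score'],2),atz(*ray(im,q['location'],True),9 if t[0]=='j' else 6)[:2])
E
python3 go.py 545 190 290 91; python3 w.py w1
```

```text
delta [ 59.6 375.9   0.5] yaw -0.179 (alt 2.96 ) pos [ 543.2 -190.6  290.5] yang 80.72 tilt z [ 7.e-04 -1.e-04 -1.e+00] j [-0.06  0.28 -0.06  0.   -1.23 -1.68] F [ 0.8 -0.4  0.5] w 85.5 g 0.0 t 2.3
[ 462.6 -179.   408. ]
jar_tall [226.7 259.7] 0.92 [ 656.6 -212.8]
jar_squat [ 73.6 258.6] 0.66 [ 439.8 -178.5]
jar_square [123.2 259.3] 0.92 [ 505.9 -188.4]
jar_stoppered [175.5 261.5] 0.66 [ 578.6 -197.3]
jar_stoppered [128.6 489.2] 0.19 [555.4 192.1]
cup_tall [221.5 262.3] 0.95 [ 650.2 -207.8]
cup_stoppered [178.6 263.3] 0.17 [ 584.4 -195.7]
bench_rack [128.8 488.6] 0.77 [556.3 193.4]
```

View pics/w1.png

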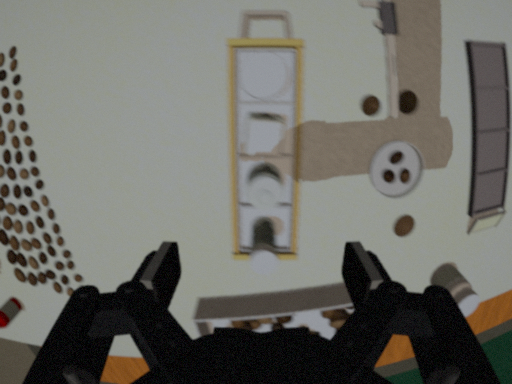

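The wrist view confirms the order from the handle at row 25: squat (75,264), square (132,266), stoppered (180,264), tall (235,263). The rack is at right, card end down. Next I'll look over the rack.

>>> apply_moves(rows=[{"hand": 1,"delta_pos": [60,376,0],"yaw": -0.17},{"hand": 1,"delta_pos": [60,376,0],"yaw": -0.17},{"hand": 1,"delta_pos": [60,376,0],"yaw": -0.17},{"hand": 1,"delta_pos": [60,376,0],"yaw": -0.17},{"hand": 1,"delta_pos": [60,376,0],"yaw": -0.17},{"hand": 1,"delta_pos": [60,376,0],"yaw": -0.17},{"hand": 1,"delta_pos": [60,376,0],"yaw": -0.17},{"hand": 1,"delta_pos": [60,376,0],"yaw": -0.17},{"hand": 1,"delta_pos": [60,376,0],"yaw": -0.17},{"hand": 1,"delta_pos": [60,376,0],"yaw": -0.17},{"hand": 1,"delta_pos": [60,376,0],"yaw": -0.17}])

```text
clock: 3.72
position: [543.7, 190.0, 289.6]
ee_rot: [-0.005, 1.0, -0.0, -0.0]
contact_force: [-0.4, -0.0, -0.2]
gripper_width: 85.3
grasp_force: 0.0
```

```bash
python3 w.py w2
python3 - <<'E'
import cv2
a=cv2.imread('pics/w2.png'); cv2.imwrite('pics/w2c.png',cv2.resize(a[0:290,150:370],None,fx=2,fy=2,interpolation=cv2.INTER_CUBIC))
a=cv2.imread('pics/w1.png'); cv2.imwrite('pics/w1c.png',cv2.resize(a[0:280,190:340],None,fx=2,fy=2,interpolation=cv2.INTER_CUBIC))
E
```

```text
[462.2 187.6 407.2]
jar_tall [217.   38.5] 0.78 [ 658.4 -219.8]
jar_squat [91.6 36.1] 0.68 [ 436.6 -177.5]
jar_square [135.2  35. ] 0.61 [ 508.7 -189.2]
jar_square [92.6 35.5] 0.56 [ 438. -179.]
jar_stoppered [177.8  37. ] 0.98 [ 583.1 -200.6]
jar_stoppered [217.5  39.2] 0.59 [ 659.3 -218.2]
cup_squat [97.1 43.5] 0.87 [ 447.7 -163.4]
cup_square [137.9  37.2] 0.95 [ 514.  -187.4]
cup_square [176.9  36.3] 0.19 [ 582.4 -205. ]
cup_stoppered [177.2  38.2] 0.65 [ 582.9 -200.1]
cup_stoppered [154.1  39.4] 0.6 [ 542.  -187.3]
bench_rack [155.8 267.8] 0.94 [551.4 197.8]
```

View pics/w2c.png

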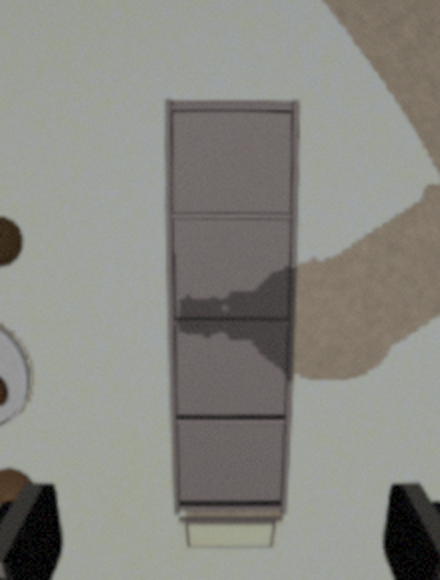

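View pics/w1c.png

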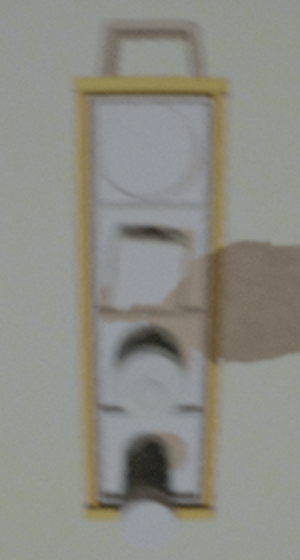

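The rack crop shows outer rim corners at (167,101), (299,101), (284,513) and (177,513). The tray crop shows corners (75,80), (227,80), (214,517) and (87,517). Cap centres are squat (150,150), square (153,265), knob (150,390), tall (149,525). I'll triangulate these with the top crop.

```bash
cat > fit.py <<'E'
from h import *
np.set_printoptions(precision=1,suppress=True)
top=shot('top'); W={k:np.load(k+'.npy',allow_pickle=True).item() for k in('w1','w2')}
tp=lambda p:ray(top,(105+p[1]/2.7,95+p[0]/2.7))
w1=lambda p:ray(W['w1'],(p[1]/2,190+p[0]/2),True)
w2=lambda p:ray(W['w2'],(p[1]/2,150+p[0]/2),True)
def show(n,f,a,b,zs=()):
    p,e=tri([f(a),tp(b)]); print(n,p,round(e[0],1),*[(z,atz(*f(a),z)[:2],atz(*tp(b),z)[:2]) for z in zs])
# -x-y,-x+y,+x+y,+x-y
for n,a,b in [('r--',(167,101),(172,475)),('r-+',(299,101),(47,478)),('r++',(284,513),(57,52)),('r+-',(177,513),(175,49))]: show(n,w2,a,b,(18,27))
for n,a,b in [('t--',(75,80),(707,500)),('t-+',(227,80),(563,482)),('t++',(214,517),(620,37)),('t+-',(87,517),(756,54))]: show(n,w1,a,b,(20,26))
for n,a,b,z in [('squat',(150,150),(663,422),69),('square',(153,265),(687,312),93),('knob',(150,390),(693,203),90),('tall',(149,525),(719,80),109)]: show(n,w1,a,b,(z,))
E
python3 fit.py; python3 go.py 450 -176 200 80.6
```

```text
r-- [407.2 150.7   6.6] 0.3 (18, array([409.1, 151.8]), array([408.3, 147.6])) (27, array([410.3, 152.6]), array([409.4, 145.2]))
r-+ [405.9 237.9   5.4] 0.1 (18, array([407.8, 236.3]), array([407.4, 232.8])) (27, array([409. , 235.2]), array([408.6, 229.2]))
r++ [708.7 238.3  11.8] 0.0 (18, array([704.9, 237.5]), array([706.7, 235.7])) (27, array([699.3, 236.4]), array([703.7, 232.1]))
r+- [711.5 154.3   7.5] 0.6 (18, array([705.5, 155.5]), array([707.6, 151. ])) (27, array([699.9, 156.2]), array([704.7, 148.5]))
t-- [ 392.2 -208.8   43.4] 1.5 (20, array([ 389.4, -210.4]), array([ 387. , -215.4])) (26, array([ 390.5, -209.9]), array([ 388. , -213.8]))
t-+ [ 404.3 -116.6   32.9] 2.2 (20, array([ 404.6, -114.4]), array([ 400.3, -118.4])) (26, array([ 405.5, -115.4]), array([ 401.1, -117.6]))
t++ [ 706.  -165.1   34.6] 0.5 (20, array([ 715.2, -164.2]), array([ 711.1, -168.4])) (26, array([ 711.3, -164.5]), array([ 709.2, -167.2]))
t+- [ 692.6 -259.4   32.3] 1.5 (20, array([ 699.1, -260.5]), array([ 697.2, -265.1])) (26, array([ 695.5, -259.3]), array([ 695.3, -263. ]))
squat [ 445.9 -172.1   89. ] 1.1 (69, array([ 446. , -171.8]), array([ 443.2, -176.6]))
square [ 507.9 -181.7  114.4] 3.3 (93, array([ 507.9, -180.5]), array([ 511.6, -188.6]))
knob [ 578.2 -194.1   93.9] 1.4 (90, array([ 578.6, -193.4]), array([ 579.8, -196.2]))
tall [ 649.8 -206.3  119.9] 1.0 (109, array([ 656.2, -206.5]), array([ 653.5, -210.6]))
delta [  96.4 -363.    90. ] yaw 0.171 (alt -2.97 ) pos [543.9 187.7 290.1] yang 90.4 tilt z [ 1.e-04  1.e-04 -1.e+00] j [ 0.61  0.28 -0.06 -0.   -1.23 -2.18] F [ 0.1 -0.7  0.6] w 85.5 g 0.0 t 4.2667
```

>>> apply_moves(rows=[{"hand": 1,"delta_pos": [102,-360.5,120],"yaw": 0.167},{"hand": 1,"delta_pos": [102,-360.5,120],"yaw": 0.167},{"hand": 1,"delta_pos": [102,-360.5,120],"yaw": 0.167},{"hand": 1,"delta_pos": [102,-360.5,120],"yaw": 0.167},{"hand": 1,"delta_pos": [102,-360.5,120],"yaw": 0.167},{"hand": 1,"delta_pos": [102,-360.5,120],"yaw": 0.167},{"hand": 1,"delta_pos": [102,-360.5,120],"yaw": 0.167},{"hand": 1,"delta_pos": [102,-360.5,120],"yaw": 0.167},{"hand": 1,"delta_pos": [102,-360.5,120],"yaw": 0.167},{"hand": 1,"delta_pos": [102,-360.5,120],"yaw": 0.167},{"hand": 1,"delta_pos": [102,-360.5,120],"yaw": 0.167},{"hand": 1,"delta_pos": [102,-360.5,120],"yaw": 0.167}])

```text
clock: 5.27
position: [444.3, -174.0, 169.8]
ee_rot: [0.081, 0.997, -0.0, -0.0]
contact_force: [1.1, -0.1, 0.1]
gripper_width: 85.6
grasp_force: 0.0
```

```bash
python3 go.py 444.5 -173.5 55 80.85; python3 w.py w3
```

```text
delta [ -0.2   0.5 114.8] yaw -0.002 (alt 3.14 ) pos [ 444.3 -174.   169.8] yang 80.74 tilt z [-4.e-04 -1.e-04 -1.e+00] j [-0.03  0.22 -0.47  0.   -0.88 -1.7 ] F [ 1.1 -0.1  0.1] w 85.6 g 0.0 t 5.2667
[ 363.8 -162.4  287.4]
jar_squat [173.1 259.4] 0.57 [ 441.7 -176.8]
jar_square [233.2 258.4] 0.97 [ 506.1 -188.5]
jar_stoppered [290.5 258.8] 0.93 [ 581.9 -200.7]
jar_stoppered [170.6 260.4] 0.56 [ 439.4 -175.4]
cup_tall [288.7 261.1] 0.7 [ 582. -198.]
```

View pics/w3.png

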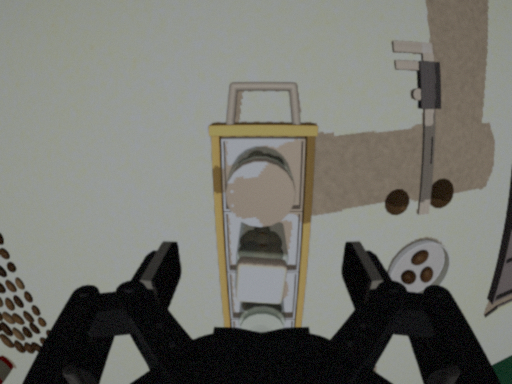

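Squat lid centre is at pixel (193,260), midway between the fingers (col 262), with the square cap at (280,262).

Run:
```python
from h import *
W=np.load('w3.npy',allow_pickle=True).item();V=np.load('w1.npy',allow_pickle=True).item()
for n,rc,z,rc1 in[('squat',(193,260),69,(75,265)),('square',(279,262),93,(132.5,266.5))]:
  print(n,atz(*ray(W,rc,True),z)[:2],tri([ray(W,rc,True),ray(V,rc1,True)]))
```

```text
squat [ 440.909506   -175.85097279] (array([ 444.9961336 , -174.02575025,   58.87729572]), [np.float64(2.502164995166249), np.float64(2.5021649951662166)])
square [ 504.79752314 -184.68585135] (array([ 507.98345878, -182.82159791,   89.25620008]), [np.float64(2.3406007236417894), np.float64(2.340600723641867)])
```

>>> apply_moves(rows=[{"hand": 1,"delta_pos": [1.5,0,40],"yaw": 0},{"hand": 1,"delta_pos": [1.5,0,75],"yaw": 0},{"hand": 1,"delta_pos": [1.5,0,100],"yaw": 0},{"hand": 1,"delta_pos": [1.5,0,115],"yaw": 0},{"hand": 1,"delta_pos": [1.5,0,115],"yaw": 0},{"hand": 1,"delta_pos": [1.5,0,115],"yaw": 0},{"hand": 1,"delta_pos": [1.5,0,115],"yaw": 0}])

```text
clock: 6.35
position: [444.2, -172.8, 55.9]
ee_rot: [0.079, 0.997, -0.0, 0.001]
contact_force: [0.2, 0.7, -0.5]
gripper_width: 85.6
grasp_force: 0.0
```

>>> apply_moves(rows=[{"hand": -1,"delta_pos": [0,0,0],"yaw": 0},{"hand": -1,"delta_pos": [0,0,0],"yaw": 0},{"hand": -1,"delta_pos": [0,0,0],"yaw": 0},{"hand": -1,"delta_pos": [0,0,0],"yaw": 0},{"hand": -1,"delta_pos": [0,0,0],"yaw": 0},{"hand": -1,"delta_pos": [0,0,0],"yaw": 0},{"hand": -1,"delta_pos": [0,0,0],"yaw": 0},{"hand": -1,"delta_pos": [0,0,0],"yaw": 0},{"hand": -1,"delta_pos": [0,0,0],"yaw": 0},{"hand": -1,"delta_pos": [0,0,0],"yaw": 0},{"hand": -1,"delta_pos": [0,0,0],"yaw": 0},{"hand": -1,"delta_pos": [0,0,0],"yaw": 0}])

```text
clock: 7.35
position: [444.1, -173.0, 56.7]
ee_rot: [0.079, 0.997, -0.0, 0.001]
contact_force: [-0.9, 1.0, 6.6]
gripper_width: 56.3
grasp_force: 62.8
```

>>> apply_moves(rows=[{"hand": -1,"delta_pos": [0,0,-20],"yaw": 0},{"hand": -1,"delta_pos": [0,0,-55],"yaw": 0},{"hand": -1,"delta_pos": [0,0,-90],"yaw": 0},{"hand": -1,"delta_pos": [0,0,-120],"yaw": 0},{"hand": -1,"delta_pos": [0,0,-130],"yaw": 0},{"hand": -1,"delta_pos": [0,0,-130],"yaw": 0},{"hand": -1,"delta_pos": [0,0,-130],"yaw": 0}])

```text
clock: 7.93
position: [442.6, -172.6, 185.1]
ee_rot: [0.08, 0.997, 0.0, 0.0]
contact_force: [0.1, 0.1, -2.7]
gripper_width: 56.1
grasp_force: 64.7
```

```bash
python3 go.py 665 194.5 170 90.5; python3 w.py w4
```

```text
delta [-161.1  397.8   15.6] yaw -0.169 (alt 2.97 ) pos [ 442.6 -172.6  185.1] yang 80.84 tilt z [ 1.e-03  8.e-04 -1.e+00] j [-0.03  0.2  -0.45 -0.   -0.92 -1.7 ] F [ 0.1  0.1 -2.7] w 56.1 g 64.7 t 7.9333
[ 362.  -161.2  302.7]
jar_squat [223.3 261.3] 0.74 [ 501.1 -183.1]
cup_squat [170.1 263.7] 0.68 [ 442.9 -171.2]
```

View pics/w4.png

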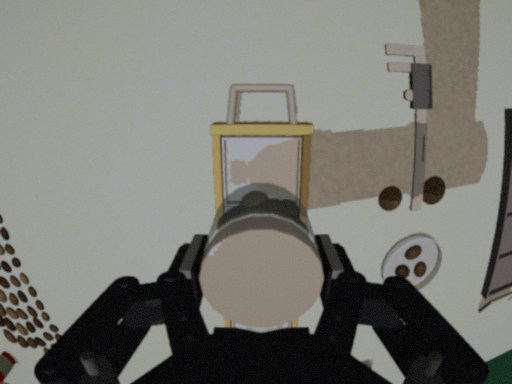

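The squat jar hangs level between the fingers, lid centre at (271,262). Next: its offset from the TCP.

```bash
cat > off.py <<'E'
import sys
from h import *
# off.py file row col lidtop_minus_tcp : lid centre relative to TCP in tool axes
f,r,c,h=sys.argv[1],*map(float,sys.argv[2:5])
W=np.load(f+'.npy',allow_pickle=True).item();s=read_state()
p=atz(*ray(W,(r,c),True),s['position'][2]+h);print(p,Rotation.from_quat(s['ee_rot']).inv().apply(p-s['position']))
E
python3 off.py w4 271 262 12.3; python3 off.py w4 171 262 -130
```

```text
[ 434.7173224  -172.45466439  196.80250826] [  8.32118773  -1.01473946 -12.29209922]
[ 430.27118832 -171.1738768    54.50250826] [ 12.78011632  -0.44558482 130.0121261 ]
```

```bash
cat > circ.py <<'E'
import sys
from h import *
def proj(W,P):
    q=Rotation.from_quat(W['rotation']).inv().apply(P-np.array(W['xyz']));t=np.arctan2(np.hypot(q[:,0],q[:,1]),q[:,2]);a=np.arctan2(q[:,1],q[:,0])
    return np.c_[W['cy']+W['fy']*t*np.sin(a),W['cx']+W['fx']*t*np.cos(a)]
if __name__=='__main__':
    f,h,rad=sys.argv[1],float(sys.argv[2]),float(sys.argv[3]);W=np.load(f+'.npy',allow_pickle=True).item();s=read_state();R=Rotation.from_quat(s['ee_rot'])
    a=np.linspace(0,2*np.pi,181)
    for dx in(-4,0,4,8,12):
        p=proj(W,s['position']+R.apply(np.c_[dx+rad*np.cos(a),rad*np.sin(a),0*a-h]))
        print(dx,'top',p[:,0].min().round(1),'bot',p[:,0].max().round(1),'L',p[p[:,1].argmin()].round(1),'R',p[p[:,1].argmax()].round(1))
E
python3 circ.py w4 12.3 28
```

```text
-4 top 239.2 bot 334.7 L [286.8 202.3] R [286.4 326. ]
0 top 230.5 bot 329.4 L [279.8 201.4] R [279.4 327. ]
4 top 221.4 bot 323.9 L [272.5 200.5] R [272.1 328. ]
8 top 212.1 bot 318.2 L [265.  199.5] R [264.6 328.9]
12 top 202.5 bot 312.3 L [257.2 198.6] R [256.8 329.9]
```

```bash
python3 - <<'E'
import cv2,numpy as np
W=np.load('w4.npy',allow_pickle=True).item();g=np.asarray(W['pixels']).astype(int).mean(2)
print(g[200:345:3,255:268].mean(1).astype(int).tolist());
for r in(255,262,269,276,283,290,297): 
  v=g[r,190:340]; m=np.where(v>95)[0]+190;print(r,m.min(),m.max())
E
python3 circ.py w4 7 28
```

```text
[49, 45, 40, 44, 62, 109, 71, 71, 73, 76, 122, 134, 134, 134, 134, 133, 133, 133, 133, 133, 132, 133, 132, 132, 132, 132, 132, 131, 131, 131, 131, 131, 131, 131, 131, 131, 130, 130, 130, 129, 130, 129, 131, 148, 71, 8, 6, 10, 8]
255 207 315
262 202 320
269 201 321
276 200 335
283 201 321
290 202 320
297 203 319
-4 top 233.2 bot 327.5 L [280.  204.1] R [279.6 323.9]
0 top 224.7 bot 322.2 L [273.  203.3] R [272.7 324.8]
4 top 215.9 bot 316.7 L [265.9 202.5] R [265.5 325.7]
8 top 206.9 bot 311.0 L [258.5 201.7] R [258.1 326.6]
12 top 197.6 bot 305.0 L [250.8 200.8] R [250.5 327.5]
```

Lid edges (top row 229, widest row 278) put the jar within about 1 mm of the TCP. Moving over the far cell.

>>> apply_moves(rows=[{"hand": -1,"delta_pos": [-161,397,0],"yaw": -0.169},{"hand": -1,"delta_pos": [-161,397,0],"yaw": -0.169},{"hand": -1,"delta_pos": [-161,397,0],"yaw": -0.169},{"hand": -1,"delta_pos": [-161,397,0],"yaw": -0.169},{"hand": -1,"delta_pos": [-161,397,0],"yaw": -0.169},{"hand": -1,"delta_pos": [-161,397,0],"yaw": -0.169},{"hand": -1,"delta_pos": [-161,397,0],"yaw": -0.169},{"hand": -1,"delta_pos": [-161,397,0],"yaw": -0.169},{"hand": -1,"delta_pos": [-161,397,0],"yaw": -0.169},{"hand": -1,"delta_pos": [-161,397,0],"yaw": -0.169},{"hand": -1,"delta_pos": [-161,397,0],"yaw": -0.169},{"hand": -1,"delta_pos": [-161,397,0],"yaw": -0.169}])

```text
clock: 9.43
position: [666.2, 197.0, 183.1]
ee_rot: [-0.007, 1.0, -0.0, -0.0]
contact_force: [-0.1, -0.5, -2.0]
gripper_width: 55.8
grasp_force: 65.0
```

>>> apply_moves(rows=[{"hand": -1,"delta_pos": [0,0,25],"yaw": 0},{"hand": -1,"delta_pos": [0,0,45],"yaw": 0},{"hand": -1,"delta_pos": [0,0,60],"yaw": 0},{"hand": -1,"delta_pos": [0,0,60],"yaw": 0},{"hand": -1,"delta_pos": [0,0,60],"yaw": 0},{"hand": -1,"delta_pos": [0,0,60],"yaw": 0}])

```text
clock: 9.93
position: [665.7, 193.2, 126.3]
ee_rot: [-0.005, 1.0, 0.0, 0.001]
contact_force: [-0.7, -0.8, -1.3]
gripper_width: 56.2
grasp_force: 65.0
```

```bash
python3 go.py 665 194 57 90.5; python3 w.py w5
```

```text
delta [ 0.8  0.8 69.3] yaw 0.001 (alt -3.14 ) pos [665.7 193.2 126.3] yang 90.55 tilt z [ 1.9e-03  3.0e-04 -1.0e+00] j [ 0.52  0.6   0.03  0.   -1.   -2.08] F [-0.7 -0.8 -1.3] w 56.2 g 65.0 t 9.9333
[583.9 190.9 243.8]
jar_squat [223.5 260.2] 0.59 [696.9 191.2]
jar_stoppered [ 55.2 268.1] 0.45 [556.2 196.1]
bench_rack [ 55.9 269. ] 0.69 [556.4 196.8]
```

View pics/w5.png

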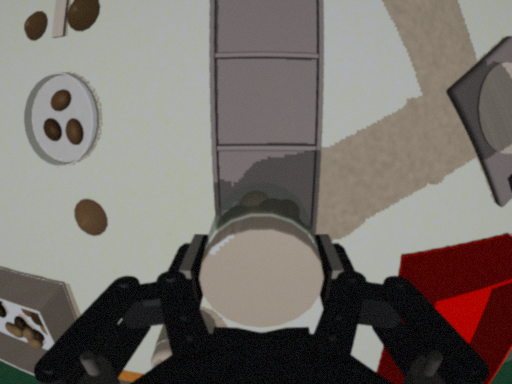

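Jar is held over the rack. Cell walls show at rows 55 and 147, rim sides at cols 215 and 320 at row 147.

Run:
```python
from h import *
W=np.load('w5.npy',allow_pickle=True).item()
for rc in[(55,266),(147,266),(147,215),(147,320),(55,215),(55,322)]: print(rc,atz(*ray(W,rc,True),18).round(1))
```

```text
(55, 266) [557.1 194.3  18. ]
(147, 266) [627.6 195.1  18. ]
(147, 215) [627.7 155.5  18. ]
(147, 320) [626.8 237.3  18. ]
(55, 215) [556.7 156.3  18. ]
(55, 322) [555.3 236.3  18. ]
```

>>> apply_moves(rows=[{"hand": -1,"delta_pos": [1.5,2,20],"yaw": 0},{"hand": -1,"delta_pos": [1.5,2,40],"yaw": 0},{"hand": -1,"delta_pos": [1.5,2,55],"yaw": 0},{"hand": -1,"delta_pos": [1.5,2,62],"yaw": 0},{"hand": -1,"delta_pos": [1.5,2,65],"yaw": 0},{"hand": -1,"delta_pos": [1.5,2,67],"yaw": 0},{"hand": -1,"delta_pos": [1.5,2,67],"yaw": 0},{"hand": -1,"delta_pos": [1.5,2,67],"yaw": 0}])

```text
clock: 11.1
position: [664.3, 195.9, 59.1]
ee_rot: [-0.005, 1.0, 0.0, 0.001]
contact_force: [0.2, -0.0, -1.5]
gripper_width: 56.1
grasp_force: 65.0
```

>>> apply_moves(rows=[{"hand": -1,"delta_pos": [0,0,1],"yaw": 0},{"hand": -1,"delta_pos": [0,0,2],"yaw": 0},{"hand": -1,"delta_pos": [0,0,2.5],"yaw": 0},{"hand": -1,"delta_pos": [0,0,2.5],"yaw": 0},{"hand": -1,"delta_pos": [0,0,2.5],"yaw": 0}])

```text
clock: 11.52
position: [664.0, 195.9, 56.8]
ee_rot: [-0.005, 1.0, 0.0, 0.001]
contact_force: [-2.1, 0.0, 4.5]
gripper_width: 56.1
grasp_force: 65.6
```

>>> apply_moves(rows=[{"hand": 0.5,"delta_pos": [0,0,0],"yaw": 0},{"hand": 1,"delta_pos": [0,0,0],"yaw": 0},{"hand": 1,"delta_pos": [0,0,0],"yaw": 0},{"hand": 1,"delta_pos": [0,0,0],"yaw": 0},{"hand": 1,"delta_pos": [0,0,0],"yaw": 0},{"hand": 1,"delta_pos": [0,0,0],"yaw": 0},{"hand": 1,"delta_pos": [0,0,-15],"yaw": 0},{"hand": 1,"delta_pos": [0,0,-45],"yaw": 0},{"hand": 1,"delta_pos": [0,0,-85],"yaw": 0},{"hand": 1,"delta_pos": [0,0,-125],"yaw": 0},{"hand": 1,"delta_pos": [0,0,-125],"yaw": 0},{"hand": 1,"delta_pos": [0,0,-125],"yaw": 0}])

```text
clock: 12.52
position: [665.0, 196.4, 184.4]
ee_rot: [-0.005, 1.0, 0.002, 0.003]
contact_force: [-0.1, -0.5, -1.0]
gripper_width: 85.0
grasp_force: 0.0
```

```bash
python3 go.py 507.5 -185 190 81; python3 w.py w6
```

```text
delta [ 161.2 -379.8   -8. ] yaw 0.167 (alt -2.97 ) pos [665.  196.4 184.4] yang 90.57 tilt z [ 0.0069  0.0036 -1.    ] j [ 0.52  0.55  0.09  0.   -1.11 -2.08] F [-0.1 -0.5 -1. ] w 85.0 g 0.0 t 12.5167
[582.6 193.6 301.5]
jar_tall [165.2 258.3] 0.26 [659.7 192.5]
jar_squat [167.4 258. ] 0.92 [662.  192.2]
bench_rack [ 62.7 263.8] 0.71 [556.8 197. ]
```

View pics/w6.png

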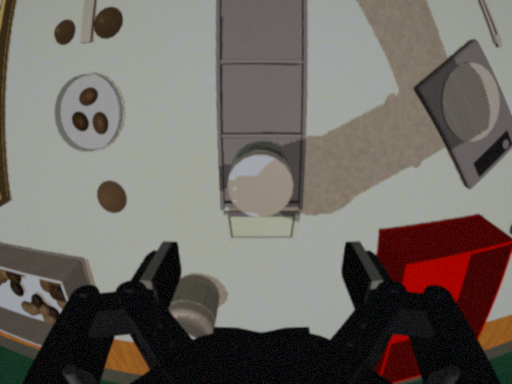

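Squat jar stands in the far cell by the card (lid at (184,261)). Next is the square jar.

>>> apply_moves(rows=[{"hand": 1,"delta_pos": [161,-379.5,-6],"yaw": 0.167},{"hand": 1,"delta_pos": [161,-379.5,-6],"yaw": 0.167},{"hand": 1,"delta_pos": [161,-379.5,-6],"yaw": 0.167},{"hand": 1,"delta_pos": [161,-379.5,-6],"yaw": 0.167},{"hand": 1,"delta_pos": [161,-379.5,-6],"yaw": 0.167},{"hand": 1,"delta_pos": [161,-379.5,-6],"yaw": 0.167},{"hand": 1,"delta_pos": [161,-379.5,-6],"yaw": 0.167},{"hand": 1,"delta_pos": [161,-379.5,-6],"yaw": 0.167},{"hand": 1,"delta_pos": [161,-379.5,-6],"yaw": 0.167},{"hand": 1,"delta_pos": [161,-379.5,-6],"yaw": 0.167},{"hand": 1,"delta_pos": [161,-379.5,-6],"yaw": 0.167},{"hand": 1,"delta_pos": [161,-379.5,-6],"yaw": 0.167}])

```text
clock: 14.02
position: [505.5, -187.2, 186.6]
ee_rot: [0.08, 0.997, -0.0, 0.0]
contact_force: [0.7, -0.9, -0.3]
gripper_width: 85.4
grasp_force: 0.0
```

```bash
python3 go.py 507.5 -185 60 81; python3 w.py w7
```

```text
delta [ -1.6   2.5 126.6] yaw -0.004 (alt 3.14 ) pos [ 505.5 -187.2  186.6] yang 80.78 tilt z [ 3.e-04 -1.e-04 -1.e+00] j [-0.05  0.3  -0.3   0.   -0.96 -1.68] F [ 0.7 -0.9 -0.3] w 85.4 g 0.0 t 14.0167
[ 424.9 -175.7  304.2]
jar_tall [287.7 262.8] 0.82 [ 652.8 -210.5]
jar_square [174.9 259.3] 0.9 [ 509.6 -191.3]
jar_stoppered [236.1 261.7] 0.56 [ 580.3 -200.2]
jar_stoppered [289.9 261.2] 0.54 [ 656. -213.]
cup_tall [284.9 266.9] 0.94 [ 651.6 -205.2]
cup_squat [108.7 269.2] 0.83 [ 444.2 -170.6]
```

View pics/w7.png

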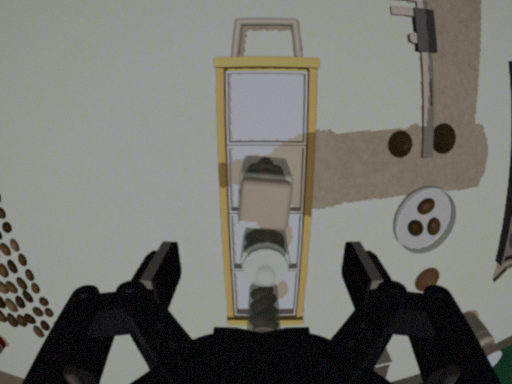

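Square cap centre is at about (204,265), nearly aligned with the tray.

Run:
```python
from h import *
W=np.load('w7.npy',allow_pickle=True).item();V=np.load('w3.npy',allow_pickle=True).item();U=np.load('w1.npy',allow_pickle=True).item()
print(atz(*ray(W,(204,265),True),93),tri([ray(W,(204,265),True),ray(V,(279,262),True),ray(U,(132.5,266.5),True)]))
print(atz(*ray(W,(271,265),True),90))
```

```text
[ 509.02615394 -186.27139864   93.        ] (array([ 508.77718362, -184.0307236 ,   89.49355874]), [np.float64(2.833858892525992), np.float64(1.622468628664932), np.float64(3.5298478541070177)])
[ 572.25145627 -196.14929786   90.        ]
```

>>> apply_moves(rows=[{"hand": 1,"delta_pos": [-2,2.5,40],"yaw": 0},{"hand": 1,"delta_pos": [-2,2.5,80],"yaw": 0},{"hand": 1,"delta_pos": [-2,2.5,110],"yaw": 0},{"hand": 1,"delta_pos": [-2,2.5,128],"yaw": 0},{"hand": 1,"delta_pos": [-2,2.5,128],"yaw": 0},{"hand": 1,"delta_pos": [-2,2.5,128],"yaw": 0},{"hand": 1,"delta_pos": [-2,2.5,128],"yaw": 0}])

```text
clock: 15.1
position: [509.9, -183.3, 59.7]
ee_rot: [0.078, 0.997, -0.0, 0.001]
contact_force: [-0.7, -0.6, -0.1]
gripper_width: 85.4
grasp_force: 0.0
```

>>> apply_moves(rows=[{"hand": -1,"delta_pos": [0,0,0],"yaw": 0},{"hand": -1,"delta_pos": [0,0,0],"yaw": 0},{"hand": -1,"delta_pos": [0,0,0],"yaw": 0},{"hand": -1,"delta_pos": [0,0,0],"yaw": 0},{"hand": -1,"delta_pos": [0,0,0],"yaw": 0},{"hand": -1,"delta_pos": [0,0,0],"yaw": 0},{"hand": -1,"delta_pos": [0,0,0],"yaw": 0},{"hand": -1,"delta_pos": [0,0,0],"yaw": 0},{"hand": -1,"delta_pos": [0,0,0],"yaw": 0},{"hand": -1,"delta_pos": [0,0,0],"yaw": 0},{"hand": -1,"delta_pos": [0,0,0],"yaw": 0},{"hand": -1,"delta_pos": [0,0,0],"yaw": 0}])

```text
clock: 16.1
position: [509.4, -183.5, 60.0]
ee_rot: [0.078, 0.997, -0.0, 0.001]
contact_force: [-1.9, -0.3, 6.2]
gripper_width: 43.8
grasp_force: 56.5
```

>>> apply_moves(rows=[{"hand": -1,"delta_pos": [0,0,-20],"yaw": 0},{"hand": -1,"delta_pos": [0,0,-55],"yaw": 0},{"hand": -1,"delta_pos": [0,0,-90],"yaw": 0},{"hand": -1,"delta_pos": [0,0,-120],"yaw": 0},{"hand": -1,"delta_pos": [0,0,-130],"yaw": 0},{"hand": -1,"delta_pos": [0,0,-130],"yaw": 0},{"hand": -1,"delta_pos": [0,0,-130],"yaw": 0}])

```text
clock: 16.68
position: [507.8, -182.9, 187.7]
ee_rot: [0.079, 0.997, 0.001, -0.0]
contact_force: [-0.6, 0.5, -2.2]
gripper_width: 44.4
grasp_force: 56.7
```

```bash
python3 go.py 592.5 195.5 190 90.5
```

```text
delta [-24.1 387.   -2. ] yaw -0.167 (alt 2.97 ) pos [ 507.8 -182.9  187.7] yang 80.95 tilt z [-9.0e-04  1.1e-03 -1.0e+00] j [-0.05  0.3  -0.3  -0.   -0.97 -1.68] F [-0.6  0.5 -2.2] w 44.4 g 56.7 t 16.6833
```

>>> apply_moves(rows=[{"hand": -1,"delta_pos": [-24,387,0],"yaw": -0.167},{"hand": -1,"delta_pos": [-24,387,0],"yaw": -0.167},{"hand": -1,"delta_pos": [-24,387,0],"yaw": -0.167},{"hand": -1,"delta_pos": [-24,387,0],"yaw": -0.167},{"hand": -1,"delta_pos": [-24,387,0],"yaw": -0.167},{"hand": -1,"delta_pos": [-24,387,0],"yaw": -0.167},{"hand": -1,"delta_pos": [-24,387,0],"yaw": -0.167},{"hand": -1,"delta_pos": [-24,387,0],"yaw": -0.167},{"hand": -1,"delta_pos": [-24,387,0],"yaw": -0.167},{"hand": -1,"delta_pos": [-24,387,0],"yaw": -0.167},{"hand": -1,"delta_pos": [-24,387,0],"yaw": -0.167},{"hand": -1,"delta_pos": [-24,387,0],"yaw": -0.167}])

```text
clock: 17.68
position: [591.5, 195.3, 185.1]
ee_rot: [-0.005, 1.0, -0.001, -0.003]
contact_force: [-0.6, -0.8, -2.4]
gripper_width: 44.2
grasp_force: 57.0
```

```bash
python3 go.py 592.5 195.5 60 90.5
```

```text
delta [ -1.7   0.5 125.1] yaw 0.002 (alt -3.14 ) pos [591.5 195.3 185.1] yang 90.62 tilt z [-0.0056 -0.0028 -1.    ] j [ 0.58  0.44 -0.09 -0.   -1.05 -2.14] F [-0.6 -0.8 -2.4] w 44.2 g 57.0 t 17.6833
```

>>> apply_moves(rows=[{"hand": -1,"delta_pos": [0,0,30],"yaw": 0},{"hand": -1,"delta_pos": [0,0,65],"yaw": 0},{"hand": -1,"delta_pos": [0,0,95],"yaw": 0},{"hand": -1,"delta_pos": [0,0,112],"yaw": 0},{"hand": -1,"delta_pos": [0,0,118],"yaw": 0},{"hand": -1,"delta_pos": [0,0,122],"yaw": 0},{"hand": -1,"delta_pos": [0,0,122],"yaw": 0},{"hand": -1,"delta_pos": [0,0,122],"yaw": 0}])

```text
clock: 18.35
position: [593.7, 195.0, 67.6]
ee_rot: [-0.005, 1.0, 0.0, 0.001]
contact_force: [-0.2, -0.4, -0.8]
gripper_width: 44.2
grasp_force: 57.0
```

>>> apply_moves(rows=[{"hand": -1,"delta_pos": [0,0,2.5],"yaw": 0},{"hand": -1,"delta_pos": [0,0,4.5],"yaw": 0},{"hand": -1,"delta_pos": [0,0,6],"yaw": 0},{"hand": -1,"delta_pos": [0,0,7.5],"yaw": 0},{"hand": -1,"delta_pos": [0,0,7.5],"yaw": 0},{"hand": -1,"delta_pos": [0,0,7.5],"yaw": 0}])

```text
clock: 18.85
position: [593.1, 195.4, 60.1]
ee_rot: [-0.005, 1.0, 0.0, 0.0]
contact_force: [-2.2, -0.2, 5.5]
gripper_width: 44.4
grasp_force: 57.7
```

Touched down. Release and go up.

>>> apply_moves(rows=[{"hand": 0.3,"delta_pos": [0,0,0],"yaw": 0},{"hand": 1,"delta_pos": [0,0,0],"yaw": 0},{"hand": 1,"delta_pos": [0,0,0],"yaw": 0},{"hand": 1,"delta_pos": [0,0,0],"yaw": 0},{"hand": 1,"delta_pos": [0,0,0],"yaw": 0},{"hand": 1,"delta_pos": [0,0,0],"yaw": 0},{"hand": 1,"delta_pos": [0,0,-15],"yaw": 0},{"hand": 1,"delta_pos": [0,0,-45],"yaw": 0},{"hand": 1,"delta_pos": [0,0,-85],"yaw": 0},{"hand": 1,"delta_pos": [0,0,-125],"yaw": 0},{"hand": 1,"delta_pos": [0,0,-130],"yaw": 0},{"hand": 1,"delta_pos": [0,0,-130],"yaw": 0}])

```text
clock: 19.85
position: [594.7, 196.2, 193.3]
ee_rot: [-0.005, 1.0, 0.002, 0.004]
contact_force: [-0.9, -0.7, -0.0]
gripper_width: 85.3
grasp_force: 0.0
```

```bash
python3 go.py 577.5 -195.5 190 81; python3 w.py w8
```

```text
delta [  21.2 -391.5    1.5] yaw 0.167 (alt -2.97 ) pos [594.7 196.2 193.3] yang 90.58 tilt z [ 0.0077  0.0042 -1.    ] j [ 0.58  0.43 -0.08  0.   -1.05 -2.14] F [-0.9 -0.7 -0. ] w 85.3 g 0.0 t 19.85
[512.2 193.3 310.2]
jar_squat [223.3 259.9] 0.92 [659.2 194.7]
jar_square [169.3 256.2] 0.64 [596.4 190.2]
bench_rack [131.7 263.6] 0.64 [556.9 197.6]
```

>>> apply_moves(rows=[{"hand": 1,"delta_pos": [20,-391,0],"yaw": 0.167},{"hand": 1,"delta_pos": [20,-391,0],"yaw": 0.167},{"hand": 1,"delta_pos": [20,-391,0],"yaw": 0.167},{"hand": 1,"delta_pos": [20,-391,0],"yaw": 0.167},{"hand": 1,"delta_pos": [20,-391,0],"yaw": 0.167},{"hand": 1,"delta_pos": [20,-391,0],"yaw": 0.167},{"hand": 1,"delta_pos": [20,-391,0],"yaw": 0.167},{"hand": 1,"delta_pos": [20,-391,0],"yaw": 0.167},{"hand": 1,"delta_pos": [20,-391,0],"yaw": 0.167},{"hand": 1,"delta_pos": [20,-391,0],"yaw": 0.167},{"hand": 1,"delta_pos": [20,-391,0],"yaw": 0.167},{"hand": 1,"delta_pos": [20,-391,0],"yaw": 0.167}])

```text
clock: 21.35
position: [576.4, -197.0, 188.5]
ee_rot: [0.08, 0.997, 0.0, -0.0]
contact_force: [-0.1, 0.1, 0.9]
gripper_width: 85.6
grasp_force: 0.0
```

```bash
python3 w.py w9; python3 go.py 578.5 -196 55 80.85; python3 -c "
import cv2
a=cv2.imread('pics/w9.png');cv2.imwrite('pics/w9c.png',cv2.resize(a[60:330,180:350],None,fx=2,fy=2,interpolation=cv2.INTER_CUBIC))"
```

```text
[ 496.  -185.6  306.1]
jar_tall [239.4 259.7] 0.59 [ 655.9 -212.9]
jar_squat [237.3 264.7] 0.51 [ 654.1 -206.9]
jar_stoppered [174.  262.6] 0.9 [ 580.5 -197.6]
cup_tall [235.7 264. ] 0.55 [ 653.5 -207.6]
cup_squat [ 38.8 267.5] 0.75 [ 444.6 -170.9]
cup_square [105.7 263.9] 0.75 [ 511.3 -185.2]
delta [ -1.6  -0.4 134. ] yaw 0.003 (alt -3.14 ) pos [ 576.9 -195.4  189. ] yang 81.04 tilt z [ 2.e-04  0.e+00 -1.e+00] j [-0.06  0.41 -0.13 -0.   -1.03 -1.67] F [-0.5  0.1 -0.1] w 85.5 g 0.0 t 21.85
```

View pics/w9c.png

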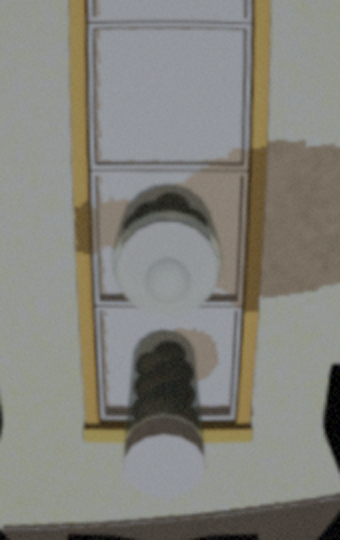

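Crop: knob at (199.5,263.5) full-frame, tall cap at (292,262).

Run:
```python
from h import *
W=np.load('w9.npy',allow_pickle=True).item();V=np.load('w7.npy',allow_pickle=True).item();U=np.load('w1.npy',allow_pickle=True).item()
print(atz(*ray(W,(199.5,263.5),True),87),tri([ray(W,(199.5,263.5),True),ray(V,(271,265),True)]))
print(atz(*ray(W,(292,262),True),109),tri([ray(W,(292,262),True),ray(U,(262.5,264.5),True)]))
```

```text
[ 579.08754726 -197.04192678   87.        ] (array([ 584.93527066, -197.87924393,   71.57260562]), [np.float64(0.033578259230275874), np.float64(0.03357825923024009)])
[ 652.4209669  -210.02699138  109.        ] (array([ 667.5354992 , -210.24107458,   90.62413721]), [np.float64(2.124082708277359), np.float64(2.12408270827739)])
```

>>> apply_moves(rows=[{"hand": 1,"delta_pos": [-2,-1,40],"yaw": 0},{"hand": 1,"delta_pos": [-2,-1,80],"yaw": 0},{"hand": 1,"delta_pos": [-2,-1,115],"yaw": 0},{"hand": 1,"delta_pos": [-2,-1,134],"yaw": 0},{"hand": 1,"delta_pos": [-2,-1,134],"yaw": 0},{"hand": 1,"delta_pos": [-2,-1,134],"yaw": 0},{"hand": 1,"delta_pos": [-2,-1,134],"yaw": 0}])

```text
clock: 22.43
position: [580.1, -197.4, 56.7]
ee_rot: [0.078, 0.997, -0.0, 0.002]
contact_force: [1.6, -0.3, 0.3]
gripper_width: 85.4
grasp_force: 0.0
```

>>> apply_moves(rows=[{"hand": -1,"delta_pos": [0,0,0],"yaw": 0},{"hand": -1,"delta_pos": [0,0,0],"yaw": 0},{"hand": -1,"delta_pos": [0,0,0],"yaw": 0},{"hand": -1,"delta_pos": [0,0,0],"yaw": 0},{"hand": -1,"delta_pos": [0,0,0],"yaw": 0},{"hand": -1,"delta_pos": [0,0,0],"yaw": 0},{"hand": -1,"delta_pos": [0,0,0],"yaw": 0},{"hand": -1,"delta_pos": [0,0,0],"yaw": 0},{"hand": -1,"delta_pos": [0,0,0],"yaw": 0},{"hand": -1,"delta_pos": [0,0,0],"yaw": 0},{"hand": -1,"delta_pos": [0,0,0],"yaw": 0},{"hand": -1,"delta_pos": [0,0,0],"yaw": 0}])

```text
clock: 23.43
position: [579.7, -197.3, 56.7]
ee_rot: [0.078, 0.997, -0.0, 0.002]
contact_force: [-0.7, 1.3, 6.3]
gripper_width: 46.7
grasp_force: 61.7
```

>>> apply_moves(rows=[{"hand": -1,"delta_pos": [0,0,-20],"yaw": 0},{"hand": -1,"delta_pos": [0,0,-55],"yaw": 0},{"hand": -1,"delta_pos": [0,0,-90],"yaw": 0},{"hand": -1,"delta_pos": [0,0,-120],"yaw": 0},{"hand": -1,"delta_pos": [0,0,-130],"yaw": 0},{"hand": -1,"delta_pos": [0,0,-130],"yaw": 0},{"hand": -1,"delta_pos": [0,0,-130],"yaw": 0}])

```text
clock: 24.02
position: [577.8, -196.9, 184.0]
ee_rot: [0.079, 0.997, 0.001, -0.001]
contact_force: [-0.5, -0.3, -2.2]
gripper_width: 46.7
grasp_force: 61.9
```

```bash
python3 go.py 520.5 195 190 90.5; python3 w.py w10|head -1
```

```text
delta [118.2 378.   -5.5] yaw -0.167 (alt 2.97 ) pos [ 577.8 -196.9  184. ] yang 80.95 tilt z [-0.0011  0.0012 -1.    ] j [-0.06  0.42 -0.13 -0.   -1.02 -1.66] F [-0.5 -0.3 -2.2] w 46.7 g 61.9 t 24.0167
[ 497.3 -185.8  301.7]
```

View pics/w10.png

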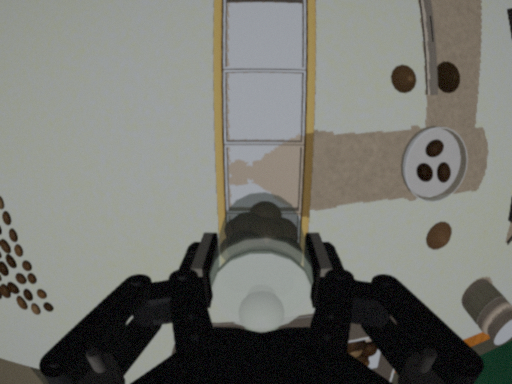

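The stoppered jar is held upright, knob at (308,263), between the fingers. Moving to the third cell.

>>> apply_moves(rows=[{"hand": -1,"delta_pos": [118,378,-4],"yaw": -0.167},{"hand": -1,"delta_pos": [118,378,-4],"yaw": -0.167},{"hand": -1,"delta_pos": [118,378,-4],"yaw": -0.167},{"hand": -1,"delta_pos": [118,378,-4],"yaw": -0.167},{"hand": -1,"delta_pos": [118,378,-4],"yaw": -0.167},{"hand": -1,"delta_pos": [118,378,-4],"yaw": -0.167},{"hand": -1,"delta_pos": [118,378,-4],"yaw": -0.167},{"hand": -1,"delta_pos": [118,378,-4],"yaw": -0.167},{"hand": -1,"delta_pos": [118,378,-4],"yaw": -0.167},{"hand": -1,"delta_pos": [118,378,-4],"yaw": -0.167},{"hand": -1,"delta_pos": [118,378,-4],"yaw": -0.167},{"hand": -1,"delta_pos": [118,378,-4],"yaw": -0.167}])

```text
clock: 25.52
position: [520.9, 195.9, 188.9]
ee_rot: [-0.006, 1.0, 0.0, -0.0]
contact_force: [-0.1, -0.9, -1.4]
gripper_width: 46.3
grasp_force: 62.3
```

>>> apply_moves(rows=[{"hand": -1,"delta_pos": [0,0,30],"yaw": 0},{"hand": -1,"delta_pos": [0,0,60],"yaw": 0},{"hand": -1,"delta_pos": [0,0,80],"yaw": 0},{"hand": -1,"delta_pos": [0,0,90],"yaw": 0},{"hand": -1,"delta_pos": [0,0,90],"yaw": 0},{"hand": -1,"delta_pos": [0,0,90],"yaw": 0},{"hand": -1,"delta_pos": [0,0,90],"yaw": 0}])

```text
clock: 26.1
position: [522.4, 194.7, 100.5]
ee_rot: [-0.005, 1.0, 0.001, 0.001]
contact_force: [0.5, 0.5, -1.4]
gripper_width: 46.8
grasp_force: 62.3
```

```bash
python3 go.py 520.5 195 57 90.5
```

```text
delta [ 2.   0.2 43.5] yaw 0.001 (alt -3.14 ) pos [522.4 194.7 100.5] yang 90.55 tilt z [ 0.0027  0.0014 -1.    ] j [ 0.65  0.43 -0.36  0.   -0.78 -2.21] F [ 0.5  0.5 -1.4] w 46.8 g 62.3 t 26.1
```

>>> apply_moves(rows=[{"hand": -1,"delta_pos": [2,0,15],"yaw": 0},{"hand": -1,"delta_pos": [2,0,28],"yaw": 0},{"hand": -1,"delta_pos": [2,0,35],"yaw": 0},{"hand": -1,"delta_pos": [2,0,38],"yaw": 0},{"hand": -1,"delta_pos": [2,0,40],"yaw": 0},{"hand": -1,"delta_pos": [2,0,41],"yaw": 0},{"hand": -1,"delta_pos": [2,0,41],"yaw": 0},{"hand": -1,"delta_pos": [2,0,41],"yaw": 0}])

```text
clock: 26.77
position: [519.6, 194.8, 58.6]
ee_rot: [-0.005, 1.0, 0.0, 0.001]
contact_force: [0.9, 0.1, -1.7]
gripper_width: 46.3
grasp_force: 62.3
```

>>> apply_moves(rows=[{"hand": -1,"delta_pos": [0,0,1],"yaw": 0},{"hand": -1,"delta_pos": [0,0,2],"yaw": 0},{"hand": -1,"delta_pos": [0,0,2],"yaw": 0},{"hand": -1,"delta_pos": [0,0,2],"yaw": 0},{"hand": -1,"delta_pos": [0,0,2],"yaw": 0}])

```text
clock: 27.18
position: [519.5, 194.8, 56.7]
ee_rot: [-0.005, 1.0, 0.0, 0.0]
contact_force: [-2.5, -0.5, 5.0]
gripper_width: 46.5
grasp_force: 62.7
```

>>> apply_moves(rows=[{"hand": 0.3,"delta_pos": [0,0,0],"yaw": 0},{"hand": 1,"delta_pos": [0,0,0],"yaw": 0},{"hand": 1,"delta_pos": [0,0,0],"yaw": 0},{"hand": 1,"delta_pos": [0,0,0],"yaw": 0},{"hand": 1,"delta_pos": [0,0,0],"yaw": 0},{"hand": 1,"delta_pos": [0,0,0],"yaw": 0},{"hand": 1,"delta_pos": [0,0,-15],"yaw": 0},{"hand": 1,"delta_pos": [0,0,-45],"yaw": 0},{"hand": 1,"delta_pos": [0,0,-85],"yaw": 0},{"hand": 1,"delta_pos": [0,0,-125],"yaw": 0},{"hand": 1,"delta_pos": [0,0,-135],"yaw": 0},{"hand": 1,"delta_pos": [0,0,-135],"yaw": 0}])

```text
clock: 28.18
position: [521.1, 195.7, 195.4]
ee_rot: [-0.005, 1.0, 0.003, 0.004]
contact_force: [-0.1, 0.3, -1.2]
gripper_width: 85.1
grasp_force: 0.0
```

```bash
python3 w.py w11; python3 go.py 653 -208.5 200 80.85
```

```text
[438.6 192.7 312.3]
jar_tall [252.8   8.8] 0.92 [ 661.1 -217.6]
jar_squat [272.9 258.6] 0.8 [655.7 193.4]
jar_square [226.8 257.9] 0.66 [591.2 192.2]
jar_stoppered [167.3 260.3] 0.84 [521.3 194.3]
jar_stoppered [251.9   6.9] 0.55 [ 660.  -222.3]
cup_tall [247.1  14.8] 0.6 [ 649.7 -198.6]
cup_stoppered [207.4   3.2] 0.92 [ 580.6 -197.6]
bench_rack [192.6 261.6] 0.78 [550.8 196. ]
delta [-130.  -404.2   -9.6] yaw 0.17 (alt -2.97 ) pos [519.  194.4 190.1] yang 90.56 tilt z [-0.0013 -0.001  -1.    ] j [ 0.65  0.32 -0.26 -0.   -0.99 -2.21] F [ 0.4 -0.3 -0.7] w 85.4 g 0.0 t 28.6833
```

>>> apply_moves(rows=[{"hand": 1,"delta_pos": [-130,-404,-10],"yaw": 0.17},{"hand": 1,"delta_pos": [-130,-404,-10],"yaw": 0.17},{"hand": 1,"delta_pos": [-130,-404,-10],"yaw": 0.17},{"hand": 1,"delta_pos": [-130,-404,-10],"yaw": 0.17},{"hand": 1,"delta_pos": [-130,-404,-10],"yaw": 0.17},{"hand": 1,"delta_pos": [-130,-404,-10],"yaw": 0.17},{"hand": 1,"delta_pos": [-130,-404,-10],"yaw": 0.17},{"hand": 1,"delta_pos": [-130,-404,-10],"yaw": 0.17},{"hand": 1,"delta_pos": [-130,-404,-10],"yaw": 0.17},{"hand": 1,"delta_pos": [-130,-404,-10],"yaw": 0.17},{"hand": 1,"delta_pos": [-130,-404,-10],"yaw": 0.17},{"hand": 1,"delta_pos": [-130,-404,-10],"yaw": 0.17}])

```text
clock: 29.68
position: [653.2, -211.2, 199.5]
ee_rot: [0.082, 0.997, -0.0, -0.001]
contact_force: [1.0, 0.8, 0.1]
gripper_width: 85.3
grasp_force: 0.0
```

```bash
python3 w.py w12; python3 go.py 653 -208.5 80 80.85; python3 -c "
import cv2
a=cv2.imread('pics/w12.png');cv2.imwrite('pics/w12c.png',cv2.resize(a[100:300,150:380],None,fx=2,fy=2,interpolation=cv2.INTER_CUBIC))"
```

```text
[ 572.9 -199.4  317.2]
jar_tall [168.5 260.5] 0.97 [ 653.9 -213.6]
cup_tall [165.5 269.3] 0.57 [ 652.9 -203.8]
cup_tall [ 29.6 263.1] 0.38 [ 508.9 -186.7]
cup_square [ 31.3 265.9] 0.97 [ 511.2 -184.2]
cup_square [166.9 267.8] 0.68 [ 654.2 -205.6]
cup_stoppered [ 99.5 262.4] 0.61 [ 581.9 -199.6]
delta [ 1.000e-01 -1.300e+00  1.213e+02] yaw 0.001 (alt -3.14 ) pos [ 653.2 -207.2  201.3] yang 80.9 tilt z [ 4.e-04 -0.e+00 -1.e+00] j [-0.07  0.52  0.09 -0.   -1.14 -1.66] F [-0.2  0.2  0.7] w 85.4 g 0.0 t 30.1833
```

View pics/w12c.png

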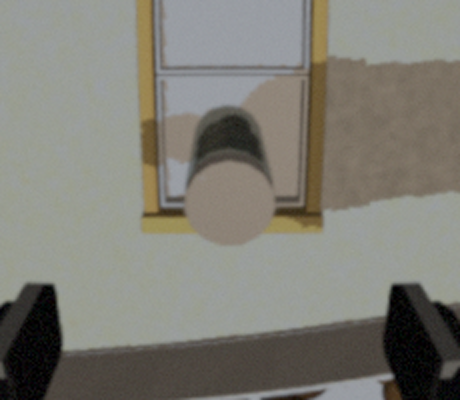

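Tall cap centre is at (201,265).

Run:
```python
from h import *
W=np.load('w12.npy',allow_pickle=True).item();V=np.load('w9.npy',allow_pickle=True).item()
print(atz(*ray(W,(201,265),True),109),tri([ray(W,(201,265),True),ray(V,(292,262),True)]))
```

```text
[ 653.04530221 -209.81019701  109.        ] (array([ 653.54522836, -210.03829167,  107.62294882]), [np.float64(0.1621875663552955), np.float64(0.16218756635527118)])
```

>>> apply_moves(rows=[{"hand": 1,"delta_pos": [1,-2,40],"yaw": 0},{"hand": 1,"delta_pos": [1,-2,80],"yaw": 0},{"hand": 1,"delta_pos": [1,-2,108],"yaw": 0},{"hand": 1,"delta_pos": [1,-2,121],"yaw": 0},{"hand": 1,"delta_pos": [1,-2,121],"yaw": 0},{"hand": 1,"delta_pos": [1,-2,121],"yaw": 0},{"hand": 1,"delta_pos": [1,-2,121],"yaw": 0}])

```text
clock: 30.77
position: [653.7, -210.3, 82.5]
ee_rot: [0.08, 0.997, -0.0, 0.002]
contact_force: [0.4, -1.1, 0.6]
gripper_width: 85.3
grasp_force: 0.0
```

>>> apply_moves(rows=[{"hand": -1,"delta_pos": [0,0,0],"yaw": 0},{"hand": -1,"delta_pos": [0,0,0],"yaw": 0},{"hand": -1,"delta_pos": [0,0,0],"yaw": 0},{"hand": -1,"delta_pos": [0,0,0],"yaw": 0},{"hand": -1,"delta_pos": [0,0,0],"yaw": 0},{"hand": -1,"delta_pos": [0,0,0],"yaw": 0},{"hand": -1,"delta_pos": [0,0,0],"yaw": 0},{"hand": -1,"delta_pos": [0,0,0],"yaw": 0},{"hand": -1,"delta_pos": [0,0,0],"yaw": 0},{"hand": -1,"delta_pos": [0,0,0],"yaw": 0},{"hand": -1,"delta_pos": [0,0,0],"yaw": 0},{"hand": -1,"delta_pos": [0,0,0],"yaw": 0}])

```text
clock: 31.77
position: [652.3, -210.0, 81.0]
ee_rot: [0.08, 0.997, -0.0, 0.001]
contact_force: [-0.7, 1.7, 5.4]
gripper_width: 34.7
grasp_force: 59.5
```

>>> apply_moves(rows=[{"hand": -1,"delta_pos": [0,0,-20],"yaw": 0},{"hand": -1,"delta_pos": [0,0,-50],"yaw": 0},{"hand": -1,"delta_pos": [0,0,-85],"yaw": 0},{"hand": -1,"delta_pos": [0,0,-110],"yaw": 0},{"hand": -1,"delta_pos": [0,0,-125],"yaw": 0},{"hand": -1,"delta_pos": [0,0,-125],"yaw": 0},{"hand": -1,"delta_pos": [0,0,-125],"yaw": 0}])

```text
clock: 32.35
position: [651.6, -209.8, 204.5]
ee_rot: [0.08, 0.997, 0.0, 0.0]
contact_force: [0.5, 0.8, -1.9]
gripper_width: 34.9
grasp_force: 59.7
```

```bash
python3 go.py 449 194 206 90.5
```

```text
delta [264.6 366.2  -1.2] yaw -0.169 (alt 2.97 ) pos [ 651.6 -209.8  204.5] yang 80.79 tilt z [ 2.e-04  9.e-04 -1.e+00] j [-0.08  0.52  0.1  -0.   -1.15 -1.65] F [ 0.5  0.8 -1.9] w 34.9 g 59.7 t 32.35
```

>>> apply_moves(rows=[{"hand": -1,"delta_pos": [264.5,366,-2],"yaw": -0.169},{"hand": -1,"delta_pos": [264.5,366,-2],"yaw": -0.169},{"hand": -1,"delta_pos": [264.5,366,-2],"yaw": -0.169},{"hand": -1,"delta_pos": [264.5,366,-2],"yaw": -0.169},{"hand": -1,"delta_pos": [264.5,366,-2],"yaw": -0.169},{"hand": -1,"delta_pos": [264.5,366,-2],"yaw": -0.169},{"hand": -1,"delta_pos": [264.5,366,-2],"yaw": -0.169},{"hand": -1,"delta_pos": [264.5,366,-2],"yaw": -0.169},{"hand": -1,"delta_pos": [264.5,366,-2],"yaw": -0.169},{"hand": -1,"delta_pos": [264.5,366,-2],"yaw": -0.169},{"hand": -1,"delta_pos": [264.5,366,-2],"yaw": -0.169},{"hand": -1,"delta_pos": [264.5,366,-2],"yaw": -0.169}])

```text
clock: 33.35
position: [446.1, 197.0, 204.9]
ee_rot: [-0.007, 1.0, -0.001, -0.002]
contact_force: [-0.0, -0.4, -0.1]
gripper_width: 34.5
grasp_force: 60.0
```

>>> apply_moves(rows=[{"hand": -1,"delta_pos": [0,0,30],"yaw": 0},{"hand": -1,"delta_pos": [0,0,60],"yaw": 0},{"hand": -1,"delta_pos": [0,0,80],"yaw": 0},{"hand": -1,"delta_pos": [0,0,85],"yaw": 0},{"hand": -1,"delta_pos": [0,0,85],"yaw": 0},{"hand": -1,"delta_pos": [0,0,85],"yaw": 0},{"hand": -1,"delta_pos": [0,0,85],"yaw": 0}])

```text
clock: 33.93
position: [449.9, 193.9, 122.8]
ee_rot: [-0.004, 1.0, 0.001, 0.001]
contact_force: [0.5, -0.1, -0.4]
gripper_width: 35.3
grasp_force: 60.0
```

```bash
python3 go.py 449 194 81 90.5
```

```text
delta [ 1.   0.1 41.8] yaw 0.0 (alt -3.14 ) pos [449.9 193.9 122.8] yang 90.5 tilt z [ 0.0016  0.0011 -1.    ] j [ 0.74  0.31 -0.5   0.   -0.76 -2.3 ] F [ 0.5 -0.1 -0.4] w 35.3 g 60.0 t 33.9333
```

>>> apply_moves(rows=[{"hand": -1,"delta_pos": [1,0,14],"yaw": 0},{"hand": -1,"delta_pos": [1,0,27],"yaw": 0},{"hand": -1,"delta_pos": [1,0,34],"yaw": 0},{"hand": -1,"delta_pos": [1,0,37],"yaw": 0},{"hand": -1,"delta_pos": [1,0,39],"yaw": 0},{"hand": -1,"delta_pos": [1,0,39],"yaw": 0},{"hand": -1,"delta_pos": [1,0,39],"yaw": 0}])

```text
clock: 34.52
position: [448.6, 193.8, 83.6]
ee_rot: [-0.004, 1.0, 0.0, 0.001]
contact_force: [0.8, -0.7, -0.8]
gripper_width: 34.8
grasp_force: 60.0
```

>>> apply_moves(rows=[{"hand": -1,"delta_pos": [0,0,1],"yaw": 0},{"hand": -1,"delta_pos": [0,0,2],"yaw": 0},{"hand": -1,"delta_pos": [0,0,2.5],"yaw": 0},{"hand": -1,"delta_pos": [0,0,2.5],"yaw": 0},{"hand": -1,"delta_pos": [0,0,2.5],"yaw": 0}])

```text
clock: 34.93
position: [448.4, 193.7, 81.0]
ee_rot: [-0.005, 1.0, 0.0, 0.0]
contact_force: [-0.9, -0.8, 3.6]
gripper_width: 34.8
grasp_force: 60.2
```

>>> apply_moves(rows=[{"hand": 0.2,"delta_pos": [0,0,0],"yaw": 0},{"hand": 1,"delta_pos": [0,0,0],"yaw": 0},{"hand": 1,"delta_pos": [0,0,0],"yaw": 0},{"hand": 1,"delta_pos": [0,0,0],"yaw": 0},{"hand": 1,"delta_pos": [0,0,0],"yaw": 0},{"hand": 1,"delta_pos": [0,0,0],"yaw": 0},{"hand": 1,"delta_pos": [0,0,0],"yaw": 0},{"hand": 1,"delta_pos": [0,0,-15],"yaw": 0},{"hand": 1,"delta_pos": [0,0,-45],"yaw": 0},{"hand": 1,"delta_pos": [0,0,-85],"yaw": 0},{"hand": 1,"delta_pos": [0,0,-120],"yaw": 0},{"hand": 1,"delta_pos": [0,0,-120],"yaw": 0}])

```text
clock: 35.93
position: [451.7, 195.8, 207.8]
ee_rot: [-0.005, 1.0, 0.004, 0.006]
contact_force: [1.0, 0.6, -0.3]
gripper_width: 85.4
grasp_force: 0.0
```

>>> apply_moves(rows=[{"hand": 1,"delta_pos": [0,-200,0],"yaw": 0},{"hand": 1,"delta_pos": [0,-200,0],"yaw": 0},{"hand": 1,"delta_pos": [0,-200,0],"yaw": 0},{"hand": 1,"delta_pos": [0,-200,0],"yaw": 0},{"hand": 1,"delta_pos": [0,-200,0],"yaw": 0},{"hand": 1,"delta_pos": [0,-200,0],"yaw": 0},{"hand": 1,"delta_pos": [0,-200,0],"yaw": 0},{"hand": 1,"delta_pos": [0,-200,0],"yaw": 0}])

```text
clock: 36.6
position: [450.0, -6.5, 200.4]
ee_rot: [-0.004, 1.0, 0.0, 0.0]
contact_force: [0.1, 0.2, -0.3]
gripper_width: 85.4
grasp_force: 0.0
```

```bash
python3 -c "
from h import *
im=shot('top','end.png');a=cv2.imread('pics/end.png')[90:310,80:400];cv2.imwrite('pics/endc.png',cv2.resize(a,None,fx=2.4,fy=2.4,interpolation=cv2.INTER_CUBIC))"
```

```text
(no output)
```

View pics/endc.png

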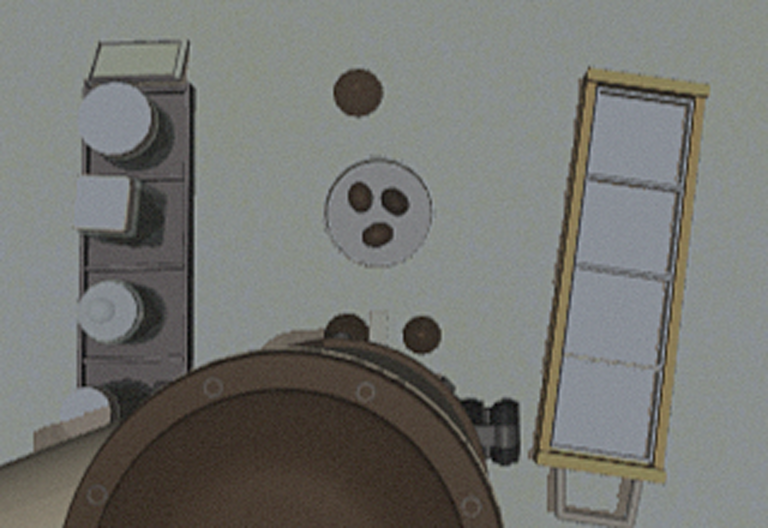

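The top view shows squat (117,115), square (105,205), stoppered (110,310) and tall (partly hidden, cap at (85,405)) upright in order from the card. The tray is empty and the gripper clear, so I'm handing in.

```bash
python3 -c "
from h import *
print(workorder.job_done())"
```

```text
the job is handed in; nothing more can be done
None
```

All four jars are in the bench rack in order from the card (squat, square, stoppered, tall), set down and released; the arm hid part of the tall jar in the last picture, and the job is handed in with no verdict shown.

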